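# Refit the red valve knob on the bench air manifold

### The job

Put the red knob back on the valve spindle with the red collar: turn it so that the flat in its bore lines up with the flat of the D-shaped spindle, push it straight down until it snaps fully home on the collar, and let go. Leave the blue knob lying where it is.

Things in the scene. Friction and masses are not known exactly. Their poses are not given: they have to be found in the camera images.
- red_knob_bar (a point): Red knob, loose, upright: hub 50 mm wide, 41 high; on it a grip bar 66 long (x), 18 wide (y), 40 high; 120 g. Point: bar centre on the knob's axis, 61 mm above the underside, 20 above the hub. z up; x to the white-marked bar end (line on top). Underside: D-bore, radius 14, its flat on the +x side 5.5 mm from the axis; funnel mouth, radius 22 (14 at the flat), 12 deep.
- red_spindle_seat (a point): Centre of the red collar's top (60 mm wide, 58 above the bench, on a fixed aluminium manifold). A fixed steel D-spindle rises 34 mm from it: radius 11, flat on +x side 2 mm off axis (white mark), z up, top 14 tapered. Fits with knob x along this x (+-15 deg). Sprung side balls stop it about 13 mm short; a 5-10 N push snaps it home: bar centre 61 mm above here. Wrong way round it stays high.
- blue_knob_bar (a point): Blue knob, a bystander of the same shape and size as the red one (point and axes likewise), standing loose on the bench. It stays there.
- blue_spindle_seat (a point): The manifold's other spindle, same shape and size, blue collar, bare, 150 mm from the red one (point and axes likewise). It stays bare.
Things that resemble listed ones, but are neither listed nor needed, are in the scene too. Leave any green or turquoise look-alike of the part that bears red_knob_bar alone.

How it is judged:
By the outcome, as a careful person would: the job done as asked, in the order asked, and still so for the second after the job is handed in, with the robot touching nothing.
It also fails if it takes over 38 s, if anything falls off the work surface, if the arm or the gripper's body presses on something with over 40 N, if the wrist force passes 120 N, or if a joint passes its speed limit or range.

### The arm

A 7-joint arm with a two-finger parallel gripper is mounted at the origin on the work surface. World frame = base frame: x ahead of the robot, y to its left, z up, the work surface at z = 0. Lengths are in m, angles in rad, forces in N, time in s.
With the tool pointing down it reaches from about 0.425 to 0.875 m from the base axis. Payload 9.9 kg.
Tool frame: the origin (TCP) lies midway between the tips of the shut fingers; the grasp point (between the pads) lies 19 mm behind it; z points along the fingers, y is the line along which they close (so a half turn about z gives the same grasp; the last joint's range is limited). The gripper opens to 85 mm and grips with 20 to 120 N. Pads are 22 mm wide; open, the fingers measure 114 mm over their backs; the gripper's body (76 mm by 85 mm) begins 54 mm behind the grasp point. The pads swing forward as they close: fully open they stand 13 mm farther back than shut.
Start: joints at [-0.084, 0.576, 0.025, 1.437, -0.015, 1.129, -0.057], TCP at [0.675, 0, 0.231] pointing down, gripper open.
Joint ranges: [-2.76, 2.76], [-0.34, 2.15], [-1.52, 1.57], [0.19, 2.46], [-1.09, 4.23], [0.17, 1.99], [-2.82, 2.82]. Speed limits (rad/s): [2.22, 2.22, 3.01, 3.01, 3.14, 3.14, 3.14].

### API

Orientations are given as a 3x3 rotation matrix whose columns are the frame's x, y, z axes.
In Python, from plant import arm gives the robot as it stands.
- The arm moves only by the tool arm_command, never from a script. Its argument "increments" is a list of rows, each a list of 3 entries, a list of its own where there are three numbers: the shift along the tool's x, y, z scaled (see below), then the turn about the tool's z scaled (see below), then the opening, from 0 (shut) to 1 (fully open). A call has 1 to 20 rows; each row is the pose to reach, as a shift and turn from the pose commanded when the call began, along the tool's axes at that moment; what a row does not reach only later rows make up. The controller multiplies each number of a shift by 1000 mm and each number of a turn by 90 degrees. A row lasts 1/8 s, in which the tool goes at most 62.5 mm and 10.7 degrees, less where a joint would pass 70% of its speed; a pose out of reach is approached as far as the arm can. A call with a number of a shift or a turn outside -1 to 1 is refused whole. A call with a gripper value outside its range is refused whole. The fingers move at their own pace and stop on an object; "grip_force" is the grip in N (left out, the last holds). Time passes only in rows, so rows that repeat a pose let the fingers close. It gives the time, the measured TCP pose, the force, the opening and the grip force at its end, in the units of the state.
- arm.get_obs(): the state, without advancing time (a new reading comes with each control period).
- arm.snapshot(name): name is "scene" or "side" or "wrist"; returns (picture, depth): 400x640x3 uint8, blue, green, red; 400x640 float32, m along the optical axis (not along the pixel's ray), 0 where there is no reading.
- arm.camera_model(name): a dict with "fx", "fy", "cx", "cy" (pixels), "k1" (the pictures are not rectified: a ray, as slopes to the right and down, at radius r is drawn at 1 + k1 r^2 times it, then the intrinsics apply), "R" (3x3) and "t" (3): a world point X has camera coordinates R X + t; the wrist camera has in their place "tool_from_camera" (4x4, takes a point from camera to tool coordinates, whose origin is the TCP and whose axes are the flange's). Camera axes: x right, y down, z forward; pixel columns grow to the right and rows downward; lengths in m; the calibration is good to about 2 mm. A picture is of the moment at which its call begins: read the wrist's pose just before it. camera_model takes no time and is no camera call.
- arm.close_job(): hands the job in; it is judged then, once.
The state is a dict: "clock": time; "q": joint angles; "joint_vel": joint speeds; "joint_efforts": joint torques, N m; "tool_pos": TCP position; "ee_rot": TCP orientation; "wrist_force": force on the tool from outside, world axes, zero at the start; "torque": the same for the moment, N m; "finger_gap": finger opening in m; "finger_force": force on a finger pad.
Only numpy, scipy, OpenCV 4.12 (cv2) and the standard library are available. Lean on these libraries where they do the work, as an engineer would, in place of code of your own. Each camera call takes 0.05 s, during which the arm holds its last target. There are 200 camera calls.

## Working session

There is one attempt and no reset: what is moved stays moved. The work goes in short steps, Python scripts to look and compute and a tool call to move; the robot and the scene stay as the last step left them, time stands still between calls to the robot, and variables do not carry over. Pictures are saved under pics/ and viewed, at most 10 in all, crops included, and the job is handed in when it is done.

Besides the shell and the picture viewer there is one more tool, called after "Request:" as name([rows], argument=value, ...), one row to a line, values as JSON. arm_command: Moves the arm, as the interface text tells. Its arguments: {"type":"object","properties":{"increments":{"type":"array","items":{"type":"array"}},"grip_force":{"type":"number"}},"required":["increments"]}

```bash
mkdir -p pics
python3 - <<'E'
from plant import arm
import cv2,numpy as np
o=arm.get_obs();print(o['clock'],o['tool_pos'],o['ee_rot'],o['finger_gap'])
for n in("scene","side","wrist"):
    p,d=arm.snapshot(n);cv2.imwrite(f"pics/{n}0.png",p);np.save(f"pics/{n}0.npy",d);print(n,arm.camera_model(n))
E
```

```text
0.0 [6.74556989e-01 1.09088139e-05 2.30464353e-01] [[-4.44972465e-05  9.99998699e-01 -1.61224706e-03]
 [ 9.99999996e-01  4.43770066e-05 -7.46147337e-05]
 [-7.45430900e-05 -1.61225037e-03 -9.99998698e-01]] 0.08559341646914634
scene {'fx': 376.823113986755, 'fy': 376.823113986755, 'cx': 316.93727916904294, 'cy': 199.75272418460182, 'k1': 0.023197364090204592, 'R': array([[ 0.51559756,  0.85675614,  0.01131741],
       [ 0.50328548, -0.29213562, -0.81324074],
       [-0.69344277,  0.42500083, -0.58181734]]), 't': array([-0.26835401, -0.21002221,  1.12555843])}
side {'fx': 440.2911050208861, 'fy': 440.2911050208861, 'cx': 321.27910517131676, 'cy': 199.1137494062127, 'k1': -0.05564235357039375, 'R': array([[ 0.88658211, -0.46248745,  0.00880447],
       [-0.26983628, -0.53254481, -0.80223713],
       [ 0.37571338,  0.70887332, -0.59694059]]), 't': array([-0.42446435,  0.20238382,  0.78830238])}
wrist {'fx': 326.4520849838034, 'fy': 326.4520849838034, 'cx': 323.40827105143427, 'cy': 199.84999604675878, 'k1': -0.019064383797704545, 'tool_from_camera': array([[ 8.11655133e-04, -9.51721160e-01, -3.06962824e-01,
         7.87959725e-02],
       [ 9.99998824e-01,  1.17200964e-03, -9.89605820e-04,
        -2.91035096e-05],
       [ 1.30159219e-03, -3.06961659e-01,  9.51720991e-01,
        -1.42438616e-01],
       [ 0.00000000e+00,  0.00000000e+00,  0.00000000e+00,
         1.00000000e+00]])}
```

View pics/scene0.png

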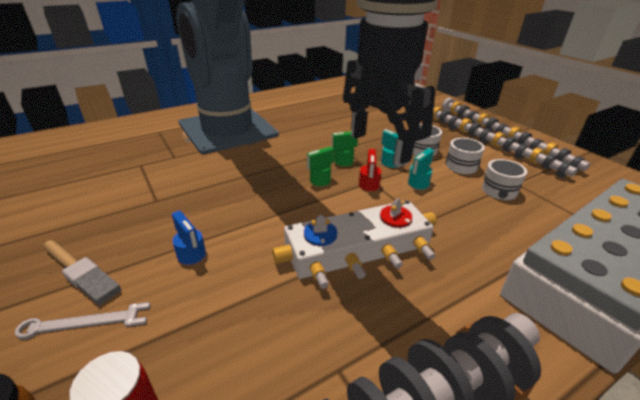

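View pics/wrist0.png

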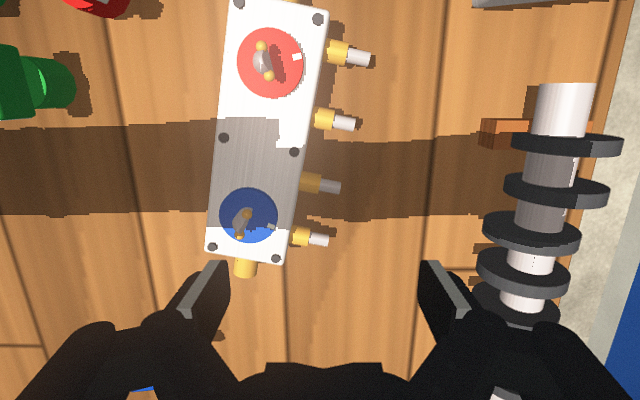

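View pics/side0.png

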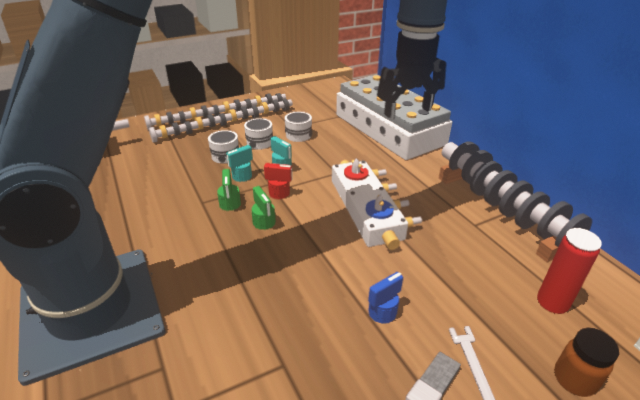

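The scene view shows the red knob at (371,172) between green and turquoise look-alikes, and the manifold with its red collar at (396,214). In the side view the knob is at (278,180). In the wrist view the red collar is at (270,62), its white flat mark at (297,57).

```bash
cat > h.py <<'E'
import cv2,numpy as np
from plant import arm
def model(n,o):
    m=arm.camera_model(n)
    K=np.array([[m['fx'],0,m['cx']],[0,m['fy'],m['cy']],[0,0,1]]);D=np.array([m['k1'],0,0,0.])
    if n=='wrist':
        T=m['tool_from_camera'];R=o['ee_rot']@T[:3,:3];c=o['ee_rot']@T[:3,3]+o['tool_pos']
    else: R=m['R'].T;c=-R@m['t']
    return K,D,R,c
def rays(n,o,uv):
    K,D,R,c=model(n,o)
    s=cv2.undistortPoints(np.float64(uv).reshape(-1,1,2),K,D)[:,0]
    return np.c_[s,np.ones(len(s))]@R.T,c
def plane(n,o,uv,z):
    r,c=rays(n,o,uv); return c+r*((z-c[2])/r[:,2])[:,None]
def cloud(n,o,d,mask):
    v,u=np.nonzero(mask&(d>0)); r,c=rays(n,o,np.c_[u,v]); return c+r*d[v,u][:,None],np.c_[u,v]
def hsv(p,h0,h1,s=120,v=60):
    a=cv2.cvtColor(p,cv2.COLOR_BGR2HSV);H=a[...,0]
    hm=((H>=h0)&(H<=h1)) if h0<h1 else ((H>=h0)|(H<=h1))
    return hm&(a[...,1]>s)&(a[...,2]>v)
E
python3 - <<'E'
from h import *
o=arm.get_obs()
for n,boxes in dict(scene=dict(red=(350,145,390,195,172,6),collar=(375,195,415,235,172,6),t1=(375,120,405,170,80,98),t2=(405,145,440,195,80,98),g1=(300,140,335,190,45,79),g2=(333,125,360,170,45,79)),
  side=dict(red=(262,155,295,200,172,6),collar=(335,160,372,182,172,6),t1=(225,140,256,182,80,98),t2=(268,130,295,172,80,98),g1=(215,165,242,212,45,79),g2=(248,182,278,230,45,79))).items():
    p=cv2.imread(f"pics/{n}0.png");d=np.load(f"pics/{n}0.npy")
    for k,(a,b,c,e,h0,h1) in boxes.items():
        m=hsv(p,h0,h1,100,40);q=np.zeros_like(m);q[b:e,a:c]=m[b:e,a:c]
        P,_=cloud(n,o,d,q);
        if len(P)<5: print(n,k,len(P));continue
        T=P[P[:,2]>.05];print(n,k,len(P),'med',P.mean(0).round(3),'zmax',np.percentile(P[:,2],98).round(3),'top ctr',((np.percentile(T,3,axis=0)+np.percentile(T,97,axis=0))/2).round(3),np.ptp(T,axis=0).round(3))
p=cv2.imread("pics/wrist0.png")
m=hsv(p,172,8,100,80);m[:,:225]=0;m[110:]=0;m[:,312:]=0
ct=max(cv2.findContours(m.astype(np.uint8),0,1)[0],key=cv2.contourArea)
W=plane('wrist',o,ct[:,0],.058)[:,:2].astype(np.float32);print('collar',cv2.minEnclosingCircle(W))
print('mark',plane('wrist',o,[(297,57)],.058))
m=hsv(p,105,125,100,50);m[:180]=0;m[245:]=0;m[:,:215]=0;m[:,282:]=0
ct=max(cv2.findContours(m.astype(np.uint8),0,1)[0],key=cv2.contourArea)
W=plane('wrist',o,ct[:,0],.058)[:,:2].astype(np.float32);print('blue collar',cv2.minEnclosingCircle(W))
E
```

```text
scene red 570 med [0.466 0.172 0.041] zmax 0.083 top ctr [0.459 0.176 0.068] [0.053 0.051 0.033]
scene collar 467 med [0.633 0.101 0.059] zmax 0.061 top ctr [0.629 0.104 0.057] [0.061 0.059 0.022]
scene t1 426 med [0.403 0.278 0.049] zmax 0.082 top ctr [0.393 0.288 0.067] [0.351 0.312 0.239]
scene t2 600 med [0.518 0.279 0.043] zmax 0.083 top ctr [0.512 0.286 0.067] [0.033 0.063 0.033]
scene g1 759 med [0.388 0.092 0.046] zmax 0.082 top ctr [0.361 0.111 0.067] [0.063 0.104 0.034]
scene g2 653 med [0.343 0.183 0.045] zmax 0.082 top ctr [0.34  0.187 0.066] [0.306 0.228 0.197]
side red 776 med [0.449 0.17  0.046] zmax 0.08 top ctr [0.451 0.174 0.066] [0.058 0.052 0.032]
side collar 226 med [0.621 0.097 0.057] zmax 0.059 top ctr [0.625 0.102 0.056] [0.056 0.062 0.025]
side t1 614 med [0.395 0.28  0.047] zmax 0.08 top ctr [0.397 0.288 0.066] [0.063 0.027 0.033]
side t2 345 med [0.5   0.279 0.056] zmax 0.081 top ctr [0.501 0.282 0.066] [0.022 0.063 0.031]
side g1 530 med [0.329 0.178 0.04 ] zmax 0.081 top ctr [0.329 0.188 0.067] [0.033 0.068 0.032]
side g2 632 med [0.373 0.08  0.043] zmax 0.081 top ctr [0.378 0.087 0.067] [0.02  0.067 0.032]
collar ((0.6258143186569214, 0.10566294193267822), 0.03001917526125908)
mark [[0.65041681 0.11099873 0.058     ]]
blue collar ((0.5967106819152832, -0.040506526827812195), 0.030821794643998146)
```

Request:
arm_command([
  [[0.05,-0.025,0.0],0,1],
  [[0.1,-0.05,0.0],0,1],
  [[0.1,-0.05,0.0],0,1],
  [[0.1,-0.05,0.0],0,1],
])

```text
clock: 0.65
tool_pos: [0.6251, 0.0997, 0.2313]
ee_rot: [[-0.0, 1.0, 0.0], [1.0, 0.0, -0.001], [-0.001, 0.0, -1.0]]
wrist_force: [0.6, -0.5, 0.1]
finger_gap: 0.0853
finger_force: 0.0
```

Run:
```python
from h import *
import pickle
o=arm.get_obs();p,d=arm.snapshot("wrist");pickle.dump((o,p,d),open("pics/w1.pkl","wb"));cv2.imwrite("pics/w1.png",p)
print(o['clock'],o['tool_pos'])
```

```text
0.65 [0.62507562 0.09966408 0.23126365]
```

Request:
arm_command([
  [[0.03,-0.055,0.01],0,1],
  [[0.06,-0.11,0.02],0,1],
  [[0.075,-0.15,0.02],0,1],
  [[0.075,-0.165,0.02],0,1],
  [[0.075,-0.165,0.02],0,1],
  [[0.075,-0.165,0.02],0,1],
])

```text
clock: 1.45
tool_pos: [0.4618, 0.174, 0.2114]
ee_rot: [[0.002, 1.0, 0.001], [1.0, -0.002, -0.0], [-0.0, 0.001, -1.0]]
wrist_force: [0.1, 0.4, 0.0]
finger_gap: 0.0851
finger_force: 0.0
```

Run:
```python
from h import *
import pickle
o=arm.get_obs();p,d=arm.snapshot("wrist");pickle.dump((o,p,d),open("pics/w2.pkl","wb"));cv2.imwrite("pics/w2.png",p)
print(o['clock'],o['tool_pos'],o['ee_rot'])
```

```text
1.45 [0.46176795 0.17404571 0.21144777] [[ 2.37257561e-03  9.99996474e-01  1.19251965e-03]
 [ 9.99997185e-01 -2.37252601e-03 -4.30012470e-05]
 [-4.01718115e-05  1.19261832e-03 -9.99999288e-01]]
```

View pics/w1.png

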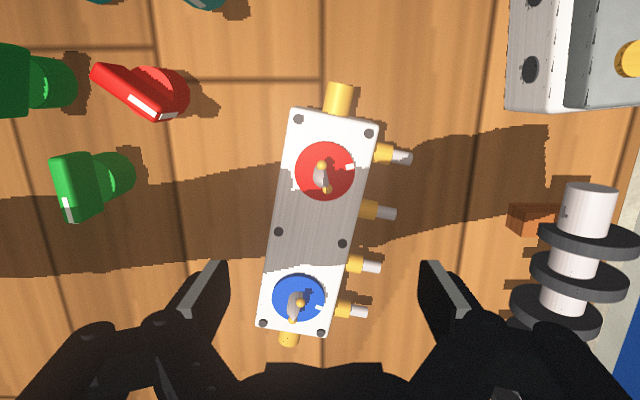

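View pics/w2.png

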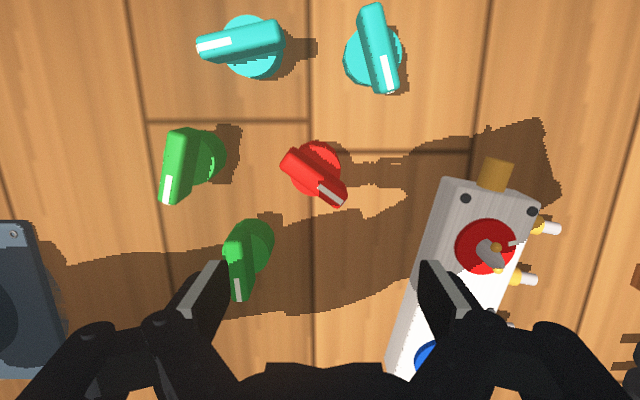

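w1: red collar centred at (325,170), white mark at (350,167). w2: red knob at (313,173), white line near (331,195), so its +x points lower right.

Run:
```python
from h import *
import pickle
o,p,d=pickle.load(open("pics/w1.pkl","rb"))
m=hsv(p,172,8,100,80);m[:130]=0;m[215:]=0;m[:,:285]=0;m[:,365:]=0
ct=cv2.convexHull(np.vstack([c for c in cv2.findContours(m.astype(np.uint8),0,1)[0] if cv2.contourArea(c)>30]))
W=plane('wrist',o,ct[:,0],.058)[:,:2].astype(np.float32)
c=np.array(cv2.minEnclosingCircle(W)[0]);print('circle',cv2.minEnclosingCircle(W),cv2.fitEllipse(W))
hm=np.zeros(m.shape,np.uint8);cv2.fillConvexPoly(hm,ct,1);
a=cv2.cvtColor(p,cv2.COLOR_BGR2HSV);w=(hm>0)&(a[...,1]<70)&(a[...,2]>150)
n,l,s,ce=cv2.connectedComponentsWithStats(w.astype(np.uint8))
for i in range(1,n):
    if s[i,4]>5:
        q=plane('wrist',o,[ce[i]],.058)[0,:2];v=q-c;print('white',s[i],ce[i],v,np.degrees(np.arctan2(v[1],v[0])))
P,uv=cloud('wrist',o,d,hm>0);T=P[P[:,2]>.085];print('spindle top',T.mean(0) if len(T) else 0,len(T))
o,p,d=pickle.load(open("pics/w2.pkl","rb"))
m=np.zeros(d.shape,bool);m[135:215,270:355]=1
P,uv=cloud('wrist',o,d,m);k=P[:,2]>.077;T=P[k].astype(np.float32);print('top z',T[:,2].max(),len(T))
print('bar',cv2.minAreaRect(T[:,:2].copy()))
a=cv2.cvtColor(p,cv2.COLOR_BGR2HSV)[uv[k][:,1],uv[k][:,0]];w=(a[:,1]<90)&(a[:,2]>110)
L=T[w];print('line',len(L),L.mean(0),cv2.minAreaRect(L[:,:2].copy()), T.mean(0))
rm=hsv(p,172,8,100,40)&m;P,_=cloud('wrist',o,d,rm);
for z0,z1 in((.036,.045),):
  H=P[(P[:,2]>z0)&(P[:,2]<z1)];print('hub',len(H),cv2.minEnclosingCircle(H[:,:2].astype(np.float32)))
```

```text
circle ((0.6253466010093689, 0.10607080161571503), 0.03021319955587387) ((0.6255091428756714, 0.10589791089296341), (0.05924360454082489, 0.06013459339737892), 170.1455535888672)
white [346 163   8   7  45] [349.48888889 166.17777778] [0.02500108 0.00528832] 11.943356996572627
white [313 167  13  21 171] [318.43859649 176.97660819] [-0.00557823 -0.00567655] -134.49946074633476
spindle top [0.62316016 0.10665193 0.0888583 ] 116
top z 0.08327373 1460
bar ((0.453353613615036, 0.18134748935699463), (0.01808002032339573, 0.06622511148452759), 52.75815963745117)
line 160 [0.46722364 0.17036021 0.0815209 ] ((0.4672786295413971, 0.17030082643032074), (0.00536753935739398, 0.02545904740691185), 53.03715133666992) [0.45278156 0.1826191  0.08041561]
hub 783 ((0.45283180475234985, 0.1812087744474411), 0.025291988626122475)
```

Request:
arm_command([
  [[0.007,-0.008,0.0],-0.118,0.7],
  [[0.007,-0.008,0.02],-0.236,0.7],
  [[0.007,-0.008,0.04],-0.354,0.7],
  [[0.007,-0.008,0.06],-0.472,0.7],
  [[0.007,-0.008,0.08],-0.587,0.7],
  [[0.007,-0.008,0.1],-0.587,0.7],
  [[0.007,-0.008,0.1],-0.587,0.7],
  [[0.007,-0.008,0.1],-0.587,0.7],
])

```text
clock: 2.5
tool_pos: [0.4528, 0.1819, 0.1117]
ee_rot: [[-0.796, 0.605, 0.0], [0.605, 0.796, 0.0], [-0.0, 0.0, -1.0]]
wrist_force: [0.9, -0.2, -0.4]
finger_gap: 0.0599
finger_force: 0.0
```

Request:
arm_command([
  [[0,0,0.025],0,0.7],
  [[0,0,0.05],0,0.7],
  [[0,0,0.064],0,0.7],
  [[0,0,0.064],0,0.7],
  [[0,0,0.064],0,0],
  [[0,0,0.064],0,0],
  [[0,0,0.064],0,0],
  [[0,0,0.064],0,0],
  [[0,0,0.064],0,0],
  [[0,0,0.064],0,0],
], grip_force=70)

```text
clock: 3.75
tool_pos: [0.4525, 0.1822, 0.0481]
ee_rot: [[-0.797, 0.604, 0.001], [0.604, 0.797, 0.001], [-0.001, 0.001, -1.0]]
wrist_force: [-1.1, -0.4, 5.8]
finger_gap: 0.0171
finger_force: 68.2
```

Request:
arm_command([
  [[0,0,-0.03],0,0],
  [[0,0,-0.08],0,0],
  [[0,0,-0.125],0,0],
  [[-0.03,0.007,-0.125],-0.11,0],
  [[-0.07,0.017,-0.125],-0.22,0],
  [[-0.11,0.027,-0.125],-0.33,0],
  [[-0.15,0.036,-0.125],-0.44,0],
  [[-0.175,0.043,-0.125],-0.547,0],
  [[-0.182,0.044,-0.125],-0.547,0],
  [[-0.182,0.044,-0.125],-0.547,0],
  [[-0.182,0.044,-0.125],-0.547,0],
  [[-0.182,0.044,-0.125],-0.547,0],
])

```text
clock: 5.25
tool_pos: [0.6229, 0.1079, 0.1726]
ee_rot: [[-0.978, -0.209, 0.0], [-0.209, 0.978, -0.0], [-0.0, -0.0, -1.0]]
wrist_force: [-0.7, 0.6, -0.9]
finger_gap: 0.0172
finger_force: 68.5
```

Run:
```python
from h import *
import pickle
o=arm.get_obs();print(o['clock'],o['tool_pos'],o['ee_rot'].round(3),o['wrist_force'])
S={n:arm.snapshot(n) for n in("wrist","scene","side")};pickle.dump((o,S),open("pics/w3.pkl","wb"))
p=np.hstack([S['wrist'][0][:, :],]);cv2.imwrite("pics/w3.png",p)
c1=cv2.resize(S['scene'][0][120:270,310:470],None,fx=2.5,fy=2.5);c2=cv2.resize(S['side'][0][70:220,290:450],None,fx=2.5,fy=2.5)
cv2.imwrite("pics/c3.png",np.hstack([c1,c2]))
```

```text
5.25 [0.62292227 0.10789829 0.17262737] [[-0.978 -0.209  0.   ]
 [-0.209  0.978 -0.   ]
 [-0.    -0.    -1.   ]] [-0.74413836  0.60325758 -0.87004303]
```

View pics/w3.png

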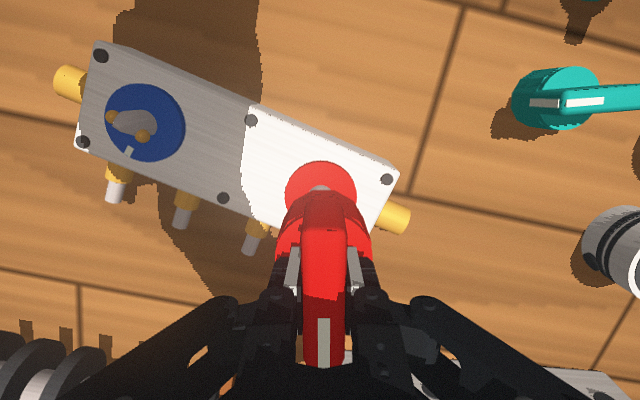

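View pics/c3.png

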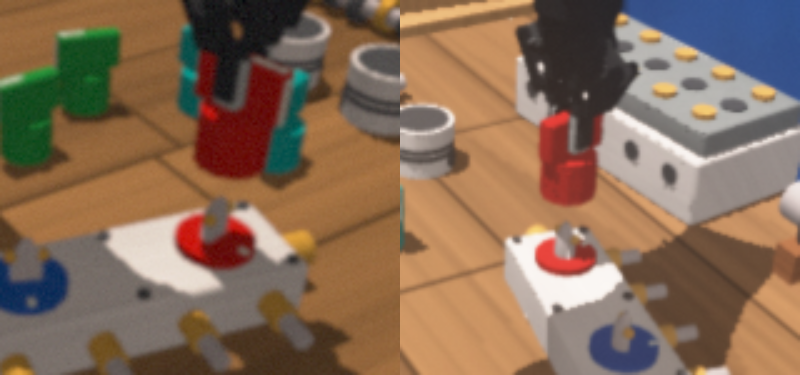

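w3 and the crops show the knob held upright with its white line at (323,340), pointing away from the wrist camera (+x). The red collar is partly visible at (320,190). Now I'll measure the in-hand offset.

Run:
```python
from h import *
import pickle
o,S=pickle.load(open("pics/w3.pkl","rb"));p,d=S['wrist']
m=np.zeros(d.shape,bool);m[185:372,280:370]=1
a=cv2.cvtColor(p,cv2.COLOR_BGR2HSV)
P,uv=cloud('wrist',o,d,m)
k=(P[:,2]>.2)&(P[:,2]<.215)&((uv[:,0]>300)&(uv[:,0]<348));T=P[k]
print(len(T),T[:,2].mean(),T.min(0),T.max(0),cv2.minAreaRect(T[:,:2].astype(np.float32)))
X=(T-o['tool_pos'])@o['ee_rot'];print('tool frame extents',np.percentile(X,[1,99],axis=0).round(4))
rm=hsv(p,172,8,120,60);rm[:155]=0;rm[260:]=0;P,uv=cloud('wrist',o,d,rm)
H=P[(P[:,2]>.05)&(P[:,2]<.064)];h=cv2.convexHull(H[:,:2].astype(np.float32))[:,0]
# collar arc circle fit, known visible side
x=np.linalg.lstsq(np.c_[2*h,np.ones(len(h))],(h**2).sum(1),rcond=None)[0];print('arc',len(H),x[:2],np.sqrt(x[2]+x[:2]@x[:2]),h.min(0),h.max(0))
G=P[(P[:,2]>.155)&(P[:,2]<.176)]
if len(G): X=(G-o['tool_pos'])@o['ee_rot'];print('hub tool',np.percentile(X,[1,99],axis=0).round(4))
```

```text
6354 0.2047524925558875 [0.59007849 0.09389421 0.20003844] [0.65635837 0.12366417 0.21078638] ((0.6229597330093384, 0.10856111347675323), (0.06485353410243988, 0.018333323299884796), 12.162176132202148)
tool frame extents [[-0.0303 -0.0082 -0.0368]
 [ 0.0316  0.0093 -0.0284]]
arc 1834 [0.6248555  0.10591021] 0.02977952867652883 [0.5950257  0.07629505] [0.64197034 0.13571543]
hub tool [[ 0.0001 -0.0241 -0.0027]
 [ 0.032   0.0246  0.0168]]
```

Request:
arm_command([
  [[-0.0016,-0.003,0],0,0],
  [[-0.0016,-0.003,0.01],0,0],
  [[-0.0016,-0.003,0.02],0,0],
  [[-0.0016,-0.003,0.03],0,0],
  [[-0.0016,-0.003,0.04],0,0],
  [[-0.0016,-0.003,0.046],0,0],
  [[-0.0016,-0.003,0.046],0,0],
])

```text
clock: 6.28
tool_pos: [0.6256, 0.1045, 0.1257]
ee_rot: [[-0.978, -0.209, -0.001], [-0.209, 0.978, -0.0], [0.001, 0.0, -1.0]]
wrist_force: [0.6, -0.6, -0.6]
finger_gap: 0.0172
finger_force: 68.5
```

Request:
arm_command([
  [[0,0.0007,0.004],0,0],
  [[0,0.0007,0.008],0,0],
  [[0,0.0007,0.012],0,0],
  [[0,0.0007,0.016],0,0],
  [[0,0.0007,0.02],0,0],
  [[0,0.0007,0.02],0,0],
])

```text
clock: 7.02
tool_pos: [0.6257, 0.1051, 0.1062]
ee_rot: [[-0.978, -0.209, 0.0], [-0.209, 0.978, -0.0], [-0.0, -0.0, -1.0]]
wrist_force: [-1.6, 0.6, 1.5]
finger_gap: 0.0172
finger_force: 69.3
```

Request:
arm_command([
  [[0,0.0007,0.001],0,0],
  [[0,0.0007,0.002],0,0],
  [[0,0.0007,0.002],0,0],
])

```text
clock: 7.4
tool_pos: [0.6257, 0.1052, 0.1061]
ee_rot: [[-0.978, -0.208, 0.001], [-0.208, 0.978, -0.001], [-0.001, -0.001, -1.0]]
wrist_force: [-6.4, -2.3, 21.4]
finger_gap: 0.0172
finger_force: 72.1
```

Bottomed out on the collar at the expected height (TCP 0.106, 21 N). Next I release and retreat upward.

Request:
arm_command([
  [[0,0.0007,-0.001],0,0],
  [[0,0.0007,-0.001],0,0.6],
  [[0,0.0007,-0.001],0,0.6],
  [[0,0.0007,-0.001],0,0.6],
  [[0,0.0007,-0.001],0,0.6],
  [[0,0.0007,-0.001],0,0.6],
  [[0,0.0007,-0.03],0,0.6],
  [[0,0.0007,-0.07],0,0.6],
  [[0,0.0007,-0.12],0,0.6],
  [[0,0.0007,-0.12],0,0.6],
  [[0,0.0007,-0.12],0,0.6],
])

```text
clock: 8.78
tool_pos: [0.6251, 0.1063, 0.224]
ee_rot: [[-0.978, -0.209, -0.0], [-0.209, 0.978, -0.0], [0.0, -0.0, -1.0]]
wrist_force: [0.2, 0.9, -0.5]
finger_gap: 0.0514
finger_force: 0.0
```

Run:
```python
from h import *
o=arm.get_obs();print(o['clock'],o['tool_pos'],o['finger_gap'])
p,d=arm.snapshot("wrist");s,ds=arm.snapshot("side");cv2.imwrite("pics/w4.png",np.hstack([cv2.resize(p,(480,300)),cv2.resize(s[100:250,280:440],(320,300))]))
P,uv=cloud('wrist',o,d,hsv(p,172,8,100,40)|True)
k=(P[:,2]>.128)&(P[:,2]<.16)&(np.hypot(P[:,0]-.625,P[:,1]-.106)<.045);T=P[k];print(len(T),np.percentile(T[:,2],[5,50,95]),cv2.minAreaRect(T[:,:2].astype(np.float32)))
```

```text
8.775 [0.62513653 0.10634795 0.22401671] 0.05138373187112381
2015 [0.13503389 0.13831444 0.13972166] ((0.6268006563186646, 0.10586889833211899), (0.06748399138450623, 0.018016405403614044), 11.616872787475586)
```

View pics/w4.png

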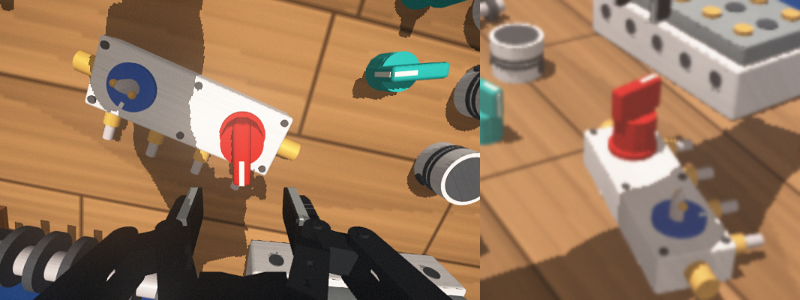

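The picture shows the red knob on the red collar at (242,140), with its top at z = 0.139 m as expected and its direction at 11.6°. The gripper is clear of it.

```bash
python3 -c "
from plant import arm
print(arm.close_job())"
```

```text
the job is handed in; nothing more can be done
None
```

The red knob is snapped fully home on the red collar with its flat lined up, the gripper is clear of it, the blue knob was not touched, and the job was handed in at about 9 s.

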